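# Load a drive module into the empty bay of a server drive cage

## Task

Take the drive module with the orange grip out of its foam cradle, start it nose first into the empty bay (the one with the green lane) of the drive cage and let go of it there; then, from its tail end, slide it fully home, until its black front plate sits against the cage. Keep the module upright and do not disturb the other things on the bench.

Things in the scene. Friction and masses are not known exactly. Their poses are not given: they have to be found in the camera images.
- drive: Drive module, a flat silver slab standing on its long edge: body 120 long (x) x 22 thick (y) x 72 high (z) mm, 0.2 to 0.42 kg. Origin: centre of the body's underside. +x points to its nose (connector end, x = +60). At the tail a black front plate (x -60 to -66, 40 wide, 76 high), behind it the orange pull grip.
- drive_grip (a point): Centre of the module's orange pull grip, a solid tab 42 mm long (x) x 14 mm thick (y) x 34 mm high (z), at x = -87 mm, z = 49 mm in the module's frame (it spans x -66 to -108, z 32 to 66 mm). Axes as the module's.
- drive_seat (a point): Point at the underside of the module, on the face of its black front plate that comes against the cage (x = -60 mm, z = 0 in the module's frame). Axes as the module's.
- drive_nose (a point): Point at the underside of the module, at the nose face (x = +60 mm, z = 0 in the module's frame).
- bay: The empty bay, with a green lane strip. Origin: centre of its mouth, in the cage's front plane, on top of the floor plate 6 mm above the bench; +x points into the bay, z up. Slot 26 mm wide (y -13 to 13), 5 mm lead-ins at the mouth, 131 deep; floor to roof bars 80 mm, so the module enters only through the mouth. The module is home when drive_seat is at this origin, axes alike.
- cage: Fixed black drive cage, 174 mm wide, 141 deep, 91 high, three bays at y = -50, 0, 50 mm, two filled by fixed grey blanks standing 6 mm out of its front. Origin: on the bench below the middle bay's mouth; +x points into the bays. Roof bars at x 0 to 18 and 111 to 141 mm, open between. The 6 mm floor plate reaches out to x = -115 mm as a loading shelf.
- foam: Fixed pink foam cradle. Origin: on the bench, below the middle of the module's body; +x is where the nose points. x -122 to 75, y -50 to 50 mm. Base 5 mm thick; walls 30 mm high along the body (28 mm groove); at the tail (x -122 to -70) cheeks 70 mm high, 3 mm from the orange grip on either side, so it cannot be gripped there. The module lifts straight up.
- screwdriver: Bystander: loose screwdriver with green handle lying on the bench. Origin on its underside.
- screw_cup: Bystander: loose blue cup, 70 mm wide, 45 mm high. Origin: centre of its underside.
- cooler: Bystander: loose processor cooler with beige and brown fan, about 57 x 80 x 80 mm high, standing. Origin: on the bench below the fan.
- parts_box: Bystander: loose small cardboard box, 70 x 90 x 45 mm high. Origin: centre of its underside.
There are look-alikes about, which are no part of the job. What is shaped like the drive but red is not meant.

How it is judged (in metres and radians):
On the way, in this order (a step that is already met when the one before it is completed fails the run):
1. the module is lifted out of the foam cradle (its underside more than 60 mm above the bench) (height (world z) of drive above 0.06 m), for 0.1 s.
2. the module stands upright on the loading shelf with its nose at least 10 mm into the empty bay and its front plate still at least 20 mm out, and the fingers have let go of it (x of drive_seat in the frame of bay between -0.11 and -0.02 m and y of drive_nose in the frame of bay between -0.006 and 0.006 m and z of drive_nose in the frame of bay between -0.004 and 0.006 m and angle between drive's own z axis and vertical below 0.12 rad and contact force between the fingers and drive below 0.1 N), for 0.2 s.
At the end, for the whole second after the job is handed in: The module is fully home in the empty bay, nose first: its front plate within 4 mm of the cage's face, within 5 mm sideways, standing on the floor plate (within 5 mm), upright within 0.08 rad and in line with the bay within 0.06 rad, released and at rest (x of drive_seat in the frame of bay between -0.004 and 0.004 m and y of drive_seat in the frame of bay between -0.005 and 0.005 m and z of drive_seat in the frame of bay between -0.004 and 0.005 m and angle between the x axis of drive and the x axis of bay, either way round below 0.06 rad and x of drive_nose in the frame of bay above 0.1 m and angle between drive's own z axis and vertical below 0.08 rad and linear speed of drive below 0.02 m/s); the robot touches nothing.
It fails at once if the module is tipped over (more than 0.6 rad from upright) (angle between drive's own z axis and vertical above 0.6 rad).
It fails at once if a bystander (screwdriver, cup, cooler, cardboard box) is moved more than 30 mm (distance of any of screwdriver, screw_cup, cooler, parts_box from where it was at the start of the episode above 0.03 m).
It also fails if it takes over 61 s, if anything falls off the work surface, if the arm or the gripper's body presses on something with over 40 N, if the wrist force passes 120 N, or if a joint passes its speed limit or range.

## Robot

A 6-joint arm with a two-finger parallel gripper is mounted at the origin on the work surface. World frame = base frame: x ahead of the robot, y to its left, z up, the work surface at z = 0. Lengths are in mm, angles in rad, forces in N, time in s.
With the tool pointing down it reaches from about 350 to 775 mm from the base axis. Payload 7.3 kg.
Tool frame: the origin (TCP) lies at the centre of the arm's flange, where the gripper is bolted on; the fingertips stand 178 mm ahead of it and the grasp point (between the pads) lies 159 mm ahead of it; z points along the fingers, y is the line along which they close (so a half turn about z gives the same grasp; the last joint's range is limited). The gripper opens to 92 mm and grips with 3 to 60 N. Pads are 19 mm wide; open, the fingers measure 130 mm over their backs; the gripper's body (75 mm by 190 mm) begins 47 mm behind the grasp point.
Start: joints at [1.095, 0.342, 1.524, -0, 1.275, -0.146], TCP at [170.002, 496.716, 404.741] pointing down, gripper open.
Joint ranges: [-2.53, 2.53], [-0.77, 2.02], [0.04, 2.7], [-1, 4.14], [0.28, 2.66], [-3.11, 3.11]. Speed limits (rad/s): [2.57, 2.57, 3.14, 3.14, 3.14, 3.14].

## Interface

Orientations are given as [roll, pitch, yaw] about the fixed x, y, z axes, in that order (R = Rz(yaw) Ry(pitch) Rx(roll)).
In Python, from plant import * gives the robot as it stands. The module is installed in compiled form; this text tells all that it offers.
- The arm moves only by the shell command python3 -m inch 'ROWS'. ROWS is JSON, a list of rows, each a list of 5 numbers: the shift along the tool's x, y, z in m, then the turn about the tool's z in rad, then the opening, from 0 (shut) to 1 (fully open). In form: [[tx, ty, tz, spin, claw], ...]. A call has 1 to 8 rows; each row is the pose to reach, as a shift and turn from the pose commanded when the call began, along the tool's axes at that moment; what a row does not reach only later rows make up. A row lasts 1/12 s, in which the tool goes at most 41.7 mm and 7.16 degrees, less where a joint would pass 70% of its speed; a pose out of reach is approached as far as the arm can. A call with a gripper value outside its range is refused whole. The fingers move at their own pace and stop on an object; the grip force is fixed at half the most. Time passes only in rows, so rows that repeat a pose let the fingers close. It gives the time, the measured TCP pose, the force, the opening and the grip force at its end, in the units of the state.
- get_obs(): the state, without advancing time (a new reading comes with each control period).
- capture(name): name is "scene" or "top" or "wrist"; returns a dict with "color" (420x560x3 uint8, red, green, blue), "intrinsics" (3x3 intrinsics, pixels), "pose" (4x4, takes a point from camera to world coordinates). Camera axes: x right, y down, z forward; pixel columns grow to the right and rows downward; lengths in mm; the calibration is good to about 2 mm. A picture is of the moment at which its call begins. There is no depth.
- close_job(): hands the job in; it is judged then, once.
Trained networks look in a picture, given as the dict that the camera call returned (one of the last four; its "shot" number tells which), for a name from the list of things; names that differ only in an ending like _2 or _b are one class to them, and where a whole thing is asked for, a point or a joint stands for the part that bears it (a point fixed in the world has none). Each returns a list of dicts, best first, with "conf" (0 to 1); they miss things now and then, are a little off and sometimes report something else, mostly with a low value. They report only what shows in the picture. A call takes as long as a camera call. They do not tell look-alikes from the thing itself.
- look_for(picture, target): "rect" ([centre column, centre row, width, height] in pixels, round what is visible of it).
- trace(picture, target): "pixels" (420x560 bool, what is visible of it) and "rect" ([centre column, centre row, width, height] in pixels, round what is visible of it).
- tip_of(picture, target): "centre" ([column, row] in pixels: a listed point, or the origin of a listed thing).
The state is a dict: "time": time; "joint_positions": joint angles; "dq": joint speeds; "tau": joint torques, N m; "tool_pos": TCP position; "tcp_rot": TCP orientation; "contact_force": force on the tool from outside, world axes, zero at the start; "moment": the same for the moment, N m; "grip_width": finger opening in mm; "finger_force": force on a finger pad.
Only numpy, scipy, OpenCV 4.12 (cv2) and the standard library are available. Lean on these libraries where they do the work, as an engineer would, in place of code of your own. Each camera call takes 0.05 s, during which the arm holds its last target. There are 200 camera calls.

## Working session

There is one attempt and no reset: what is moved stays moved. The work goes in short steps, Python scripts to look and compute and a shell command to move; the robot and the scene stay as the last step left them, time stands still between calls to the robot, and variables do not carry over. Pictures are saved under pics/ and viewed, at most 11 in all, crops included, and the job is handed in when it is done.

```bash
mkdir -p pics
cat > h.py <<'E'
from plant import *
import numpy as np, cv2
from scipy.spatial.transform import Rotation as R
def save(p,n): cv2.imwrite('pics/'+n+'.png',p['color'][:,:,::-1])
def ray(p,uv,z):
    K=np.array(p['intrinsics']);T=np.array(p['pose'])
    d=T[:3,:3]@np.linalg.solve(K,[uv[0],uv[1],1]);o=T[:3,3]
    return o+d*(z-o[2])/d[2]
def proj(p,X):
    K=np.array(p['intrinsics']);T=np.array(p['pose'])
    c=K@(T[:3,:3].T@(np.array(X)-T[:3,3]));return c[:2]/c[2]
E
python3 - <<'E'
from h import *
o=get_obs();print(o['tool_pos'],o['tcp_rot'],o['time'],o['grip_width'])
pics={n:capture(n) for n in('scene','top')}
for n,p in pics.items():
    save(p,n+'0');print(n,np.array(p['pose']).round(2).tolist(),np.array(p['intrinsics']).tolist())
    for t,z in(('drive',5),('drive_grip',54),('drive_seat',5),('drive_nose',5),('bay',6),('cage',0),('foam',0),('screwdriver',0),('screw_cup',0),('cooler',0),('parts_box',0)):
        for r in tip_of(p,t)[:3]: print(n,t,round(r['conf'],2),np.round(r['centre'],1),ray(p,r['centre'],z).round(1))
E
```

```text
[169.94488874 496.58229256 404.03887568] [-3.14004013e+00 -2.18121680e-04  2.81177223e+00] 0.0 91.59424560143331
scene [[0.69, 0.43, -0.58, 1519.87], [0.73, -0.41, 0.55, -1041.7], [-0.0, -0.8, -0.6, 1072.62], [0.0, 0.0, 0.0, 1.0]] [[500.4917137375283, 0.0, 277.1497292243448], [0.0, 500.4917137375283, 201.62735507244068], [0.0, 0.0, 1.0]]
scene drive 0.85 [134.8 294.4] [ 515.8 -659.2    5. ]
scene drive 0.61 [227.2 231.3] [ 479.9 -291.1    5. ]
scene drive 0.16 [318.7 190.4] [530.6  99.6   5. ]
scene drive_grip 0.87 [199.4 221.7] [ 427.6 -360.2   54. ]
scene drive_grip 0.61 [157.6 264.7] [ 505.1 -567.7   54. ]
scene drive_seat 0.82 [151.8 285.6] [ 519.7 -605.2    5. ]
scene drive_seat 0.72 [210.8 233.7] [ 452.1 -337.8    5. ]
scene drive_seat 0.16 [279.8 263.7] [ 711.7 -271.6    5. ]
scene drive_nose 0.97 [246.6 233.5] [ 532.9 -252.     5. ]
scene drive_nose 0.75 [121.3 304. ] [ 521.5 -705.5    5. ]
scene bay 0.51 [323.9 191.2] [548.2 108.5   6. ]
scene cage 0.81 [323.4 196.4] [563.4  89.5   0. ]
scene foam 0.89 [224.8 236.7] [ 491.1 -310.6    0. ]
scene screwdriver 0.62 [280.  264.1]
[... 675 characters left out ...]
8.    54. ]
top drive_seat 0.88 [432.  235.1] [ 514.2 -590.5    5. ]
top drive_seat 0.82 [343.9 258. ] [ 442.  -334.4    5. ]
top drive_seat 0.54 [327.8 243.5] [ 482.9 -287.1    5. ]
top drive_nose 0.83 [312.7 229.3] [ 523.2 -242.6    5. ]
top bay 0.78 [198.  225.4] [526.9  91.3   6. ]
top bay 0.25 [313.8 229.9] [ 521.5 -245.8    6. ]
top cage 0.92 [208.7 209.1] [575.8  62.9   0. ]
top foam 0.8 [327.4 243.6] [ 482.7 -286.5    0. ]
top screwdriver 0.56 [318.3 166.3] [ 710.5 -256.6    0. ]
top screw_cup 0.83 [245.3 147.5] [761.9 -39.    0. ]
top cooler 0.84 [141.1 288.9] [340.2 249.2   0. ]
top cooler 0.7 [324.9 245.6] [ 476.8 -279.3    0. ]
top parts_box 0.73 [101.3 230. ] [507.5 373.4   0. ]
```

View pics/scene0.png

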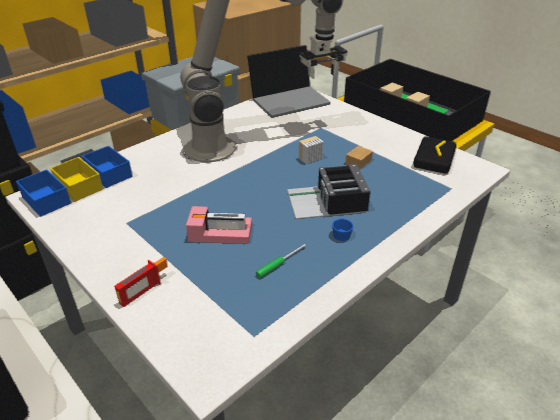

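View pics/top0.png

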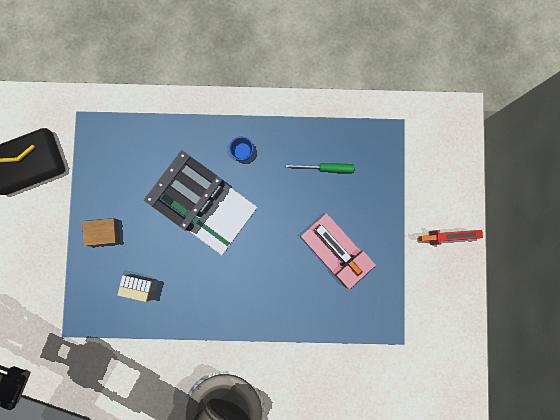

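The scene picture shows the silver drive in the pink cradle at about (225,228), the cage at (343,190) with the green lane on its robot-side bay, and the red look-alike at (140,282). The top picture shows the drive at (333,245) with its nose up-left, the bay mouth near (198,226), and the shelf running down-right. I'll go over the shelf first for a wrist view of the bay.

```bash
cat >> h.py <<'E'
def to(xyz,yaw):
    "shift in tool axes (m) and spin from the present pose to a tool-down target"
    o=get_obs();r=R.from_euler('xyz',o['tcp_rot'])
    d=r.as_matrix().T@(np.array(xyz)-o['tool_pos'])/1000
    s=-((yaw-o['tcp_rot'][2]+np.pi)%(2*np.pi)-np.pi)
    print('shift',d.round(4),'spin',round(s,4),'from',np.round(o['tool_pos'],1),np.round(o['tcp_rot'],4))
E
python3 -c "
from h import *
to([430,30,440],.8)"
```

```text
shift [-0.3971 -0.3574 -0.0353] spin 2.0118 from [170.  496.7 404.7] [3.1415 0.     2.8118]
```

```bash
python3 -m inch '[[-0.2,-0.18,-0.035,1,1],[-0.2,-0.18,-0.035,1,1],[-0.2,-0.18,-0.035,1,1],[-0.2,-0.18,-0.035,1,1],[-0.2,-0.18,-0.035,1,1],[-0.2,-0.18,-0.035,1,1],[-0.2,-0.18,-0.035,1,1],[-0.2,-0.18,-0.035,1,1]]'; python3 -c "
from h import *
to([430,30,440],.8)"
```

```text
time: 1.87
tool_pos: [302.5, 258.8, 440.6]
tcp_rot: [3.139, 0.001, 1.801]
contact_force: [-0.6, 0.2, 0.4]
grip_width: 91.8
finger_force: 0.0
shift [-0.2519  0.0719  0.001 ] spin 1.0013 from [302.5 258.8 440.6] [3.1393e+00 7.0000e-04 1.8013e+00]
```

```bash
python3 -m inch '[[-0.252,0.072,0,1,1],[-0.252,0.072,0,1,1],[-0.252,0.072,0,1,1],[-0.252,0.072,0,1,1],[-0.252,0.072,0,1,1],[-0.252,0.072,0,1,1],[-0.252,0.072,0,1,1],[-0.252,0.072,0,1,1]]'
python3 - <<'E'
from h import *
p=capture('wrist');save(p,'w1');print(np.array(p['pose']).round(2).tolist(),p['intrinsics'][0])
for t,z in(('bay',6),('cage',0)):
    for r in tip_of(p,t)[:3]: print(t,round(r['conf'],2),np.round(r['centre'],1),ray(p,r['centre'],z).round(1))
E
```

```text
time: 2.53
tool_pos: [432.4, 31.1, 439.5]
tcp_rot: [3.141, 0.0, 0.801]
contact_force: [0.1, 1.1, 0.1]
grip_width: 92.0
finger_force: 0.0
[[0.72, -0.67, -0.2, 486.27], [-0.7, -0.69, -0.2, 85.84], [0.0, 0.28, -0.96, 418.95], [0.0, 0.0, 0.0, 1.0]] [328.84896867   0.         276.9167585 ]
bay 0.95 [306.6  72. ] [541.5  92.8   6. ]
cage 0.58 [344.8  66.5] [578.7  66.    0. ]
```

View pics/w1.png

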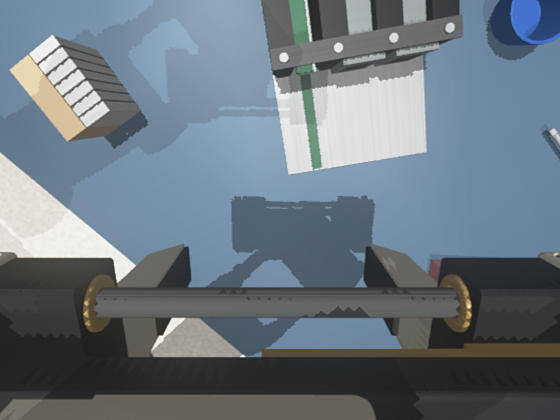

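The wrist view shows the bay mouth near (307,72), with the green lane running down to (317,167). The shelf's near corners are at (289,174) and (427,152).

Run:
```python
from h import *
p=capture('wrist');im=p['color'];g=cv2.cvtColor(im,cv2.COLOR_RGB2GRAY)
c=cv2.cornerSubPix(g,np.float32([[289,174],[427,152]]),(5,5),(-1,-1),(3,50,.01))
A,B=[ray(p,x,6)[:2] for x in c];print(c,A,B,np.linalg.norm(A-B))
d=A-B;yaw=np.arctan2(-d[0],d[1]);print('yaw edge',yaw)
i=im.astype(int);m=(i[:,:,1]>i[:,:,0]+25)&(i[:,:,1]>i[:,:,2]+12);m[:, :250]=0;m[:,350:]=0;m[172:]=0
v,u=np.nonzero(m);print(len(u),u.min(),u.max(),v.min(),v.max())
for lo,hi in((85,165),(0,165)):
    k=(v>=lo)&(v<hi)
    W=np.array([ray(p,(a,b),6)[:2] for a,b in zip(u[k],v[k])])
    vx,vy,x0,y0=cv2.fitLine(W.astype(np.float32),cv2.DIST_HUBER,0,.01,.01).ravel()
    print('lane',np.arctan2(vy,vx),x0,y0)
    for y in(.6,.7,yaw): pass
    n=np.array([-vy,vx]);n*=np.sign(n[1]);e=np.array([n[1],-n[0]])
    # edge is 115 before mouth, along e
    s=(A+B)/2;t=np.dot(s-[x0,y0],e);print('mouth',np.array([x0,y0])+e*(t+115), 'yaw',np.arctan2(e[1],e[0]))
for t in('bay',):
    for r in tip_of(p,t)[:1]: print(ray(p,r['centre'],6))
```

```text
[[290.7235  174.76497]
 [428.7771  154.28397]] [443.14067284  20.73484136] [586.10870055 -78.52211947] 174.0453998829642
yaw edge 0.9639332129402485
1464 295 323 0 169
lane 0.96821874 503.97708 43.38772
mouth [538.82409784  94.04278647] yaw 0.96821874
lane 0.9527802 533.76666 85.144966
mouth [540.11937833  94.08089639] yaw 0.9527802
[541.89386064  94.7487686    6.        ]
```

```bash
python3 -c "
from h import *
to([425,-350,430],.82)"
```

```text
shift [-0.2841  0.2592  0.0097] spin -0.0038 from [430.7  34.5 439.8] [-3.1415e+00 -2.0000e-04  8.1620e-01]
```

```bash
python3 -m inch '[[-0.284,0.259,0.01,0,1],[-0.284,0.259,0.01,0,1],[-0.284,0.259,0.01,0,1],[-0.284,0.259,0.01,0,1],[-0.284,0.259,0.01,0,1],[-0.284,0.259,0.01,0,1],[-0.284,0.259,0.01,0,1],[-0.284,0.259,0.01,0,1]]'
python3 - <<'E'
from h import *
p=capture('wrist');save(p,'w2')
for t,z in(('drive',5),('drive_grip',54),('drive_nose',5),('drive_seat',5),('foam',0)):
    for r in tip_of(p,t)[:2]: print(t,round(r['conf'],2),np.round(r['centre'],1),ray(p,r['centre'],z).round(1))
E
```

```text
time: 3.45
tool_pos: [424.3, -300.2, 431.3]
tcp_rot: [3.141, -0.0, 0.816]
contact_force: [0.5, 0.1, 0.8]
grip_width: 91.6
finger_force: 0.0
drive 0.88 [307.7 134.4] [ 485.8 -290.     5. ]
drive_grip 0.87 [302.8 221.2] [ 416.  -353.2   54. ]
drive_nose 0.97 [309.  86.] [ 523.4 -250.     5. ]
drive_nose 0.37 [303.3 221.2] [ 408.1 -368.6    5. ]
drive_seat 0.87 [303.6 187. ] [ 438.8 -334.9    5. ]
foam 0.68 [308.5 135.3] [ 485.9 -292.     0. ]
```

View pics/w2.png

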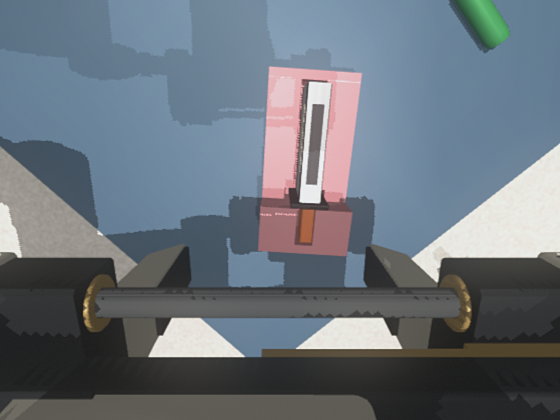

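The wrist view shows the module's top from about (319,82) at the nose to (310,203) at the plate. The orange grip is at (307,226), and the foam lies straight below.

Run:
```python
from h import *
p=capture('wrist');im=p['color'];g=cv2.cvtColor(im,cv2.COLOR_RGB2GRAY)
hsv=cv2.cvtColor(im,cv2.COLOR_RGB2HSV)
c0=np.float32([[308,82],[331,83],[321,203],[300,203]])
q=np.array([proj(p,ray(p,x,77)) for x in c0])
c=cv2.cornerSubPix(g,c0.copy().reshape(-1,1,2),(3,3),(-1,-1),(3,50,.01)).reshape(-1,2)
W=np.array([ray(p,x,77)[:2] for x in c]);print(c.tolist(),W.round(1).tolist())
n=W[:2].mean(0);t=W[2:].mean(0);d=n-t
print('nose',n,'tail',t,'len',np.linalg.norm(d),'yaw',np.arctan2(d[1],d[0]),'widths',np.linalg.norm(W[0]-W[1]),np.linalg.norm(W[2]-W[3]),'mid',(n+t)/2)
m=((hsv[:,:,0]>5)&(hsv[:,:,0]<18)&(hsv[:,:,1]>180)).astype(np.uint8);m[:195]=0;m[250:]=0;m[:,:280]=0;m[:,330:]=0
v,u=np.nonzero(m);print('grip top',u.mean(),v.mean(),len(u),ray(p,(u.mean(),v.mean()),71))
f=cv2.cornerSubPix(g,np.float32([[269,67],[361,73],[347,255],[259,250]]).reshape(-1,1,2),(4,4),(-1,-1),(3,50,.01)).reshape(-1,2)
for z in((30,30,70,70),):
    F=np.array([ray(p,x,zz)[:2] for x,zz in zip(f,z)]);print('foam',f.round(1).tolist(),F.round(1).tolist(),np.linalg.norm(F[0]-F[1]),np.linalg.norm(F[2]-F[3]))
    a=F[:2].mean(0);b=F[2:].mean(0);e=a-b;print('len',np.linalg.norm(e),'yaw',np.arctan2(e[1],e[0]),'origin',a-75*e/np.linalg.norm(e))
to([485,-291,300],.82)
```

```text
[[308.0, 82.0], [329.3390808105469, 83.92381286621094], [321.0609436035156, 204.9818878173828], [300.5913391113281, 203.5514373779297]] [[517.2, -243.1], [530.8, -258.3], [446.2, -343.2], [431.6, -327.2]]
nose [ 523.98967827 -250.71120396] tail [ 438.91627031 -335.16828963] len 119.8769538363805 yaw 0.7817627137595541 widths 20.416049086380557 21.67343376031608 mid [ 481.45297429 -292.9397468 ]
grip top nan nan 0 [nan nan nan]
foam [[270.1000061035156, 68.30000305175781], [363.0, 74.69999694824219], [347.0, 255.0], [259.3999938964844, 250.6999969482422]] [[502.3, -205.1], [570.8, -278.4], [428.3, -409.5], [360.0, -338.0]] 100.33407242881378 98.84146174690181
len 194.19580283508756 yaw 0.7475315389642814 origin [ 481.55011492 -292.72298221]
shift [0.046  0.0394 0.1313] spin -0.0052 from [ 424.8 -297.5  431.3] [-3.1415e+00 -4.0000e-04  8.1480e-01]<stdin>:11: RuntimeWarning: Mean of empty slice.
  ret = ret.dtype.type(ret / rcount)
```

```bash
python3 -c "
from h import *
to([478,-296.3,217],.765)"
```

```text
shift [0.0373 0.0379 0.2143] spin 0.0498 from [ 424.8 -297.5  431.3] [-3.1415e+00 -4.0000e-04  8.1480e-01]
```

```bash
python3 -m inch '[[0.0375,0.038,0.04,0.05,1],[0.0375,0.038,0.08,0.05,1],[0.0375,0.038,0.11,0.05,1],[0.0375,0.038,0.13,0.05,1],[0.0375,0.038,0.135,0.05,1],[0.0375,0.038,0.135,0.05,1]]'; python3 -c "
from h import *
p=capture('wrist');save(p,'w3')
to([478,-296.3,217],.765)"
```

```text
time: 4.3
tool_pos: [478.0, -296.5, 295.0]
tcp_rot: [-3.138, 0.0, 0.764]
contact_force: [0.1, -0.0, 1.2]
grip_width: 92.0
finger_force: 0.0
shift [ 0.0004 -0.0009  0.0799] spin -0.0014 from [ 478.3 -297.2  296.9] [ 3.1411e+00 -2.0000e-04  7.6360e-01]
```

View pics/w3.png

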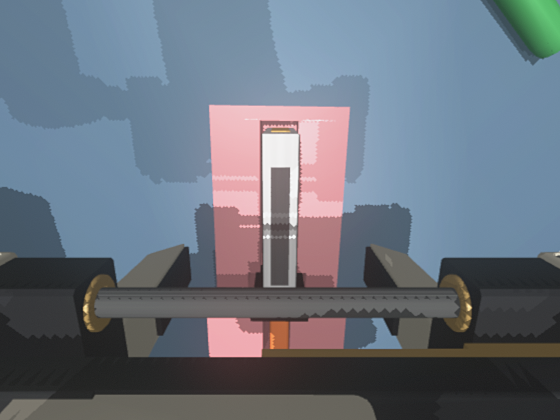

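The module, columns 262–298, is centred between the fingers and parallel to them. I'll descend and close.

```bash
python3 -m inch '[[0,-0.001,0.03,0,1],[0,-0.001,0.06,0,1],[0,-0.001,0.076,0,1],[0,-0.001,0.08,0,1],[0,-0.001,0.08,0,1],[0,-0.001,0.08,0,0.1],[0,-0.001,0.08,0,0],[0,-0.001,0.08,0,0]]'; python3 -m inch '[[0,0,0,0,0],[0,0,0,0,0],[0,0,0,0,0],[0,0,0,0,0]]'
```

```text
time: 5.02
tool_pos: [477.6, -297.6, 217.9]
tcp_rot: [3.138, -0.0, 0.762]
contact_force: [-0.1, 1.4, 0.9]
grip_width: 76.2
finger_force: 0.0
time: 5.35
tool_pos: [477.2, -297.3, 216.2]
tcp_rot: [3.141, -0.0, 0.762]
contact_force: [-0.6, 0.6, 0.5]
grip_width: 49.4
finger_force: 0.0
```

```bash
python3 -m inch '[[0,0,0,0,0],[0,0,0,0,0],[0,0,0,0,0],[0,0,0,0,0],[0,0,0,0,0],[0,0,0,0,0],[0,0,0,0,0]]'
```

```text
time: 5.93
tool_pos: [477.2, -297.3, 216.0]
tcp_rot: [3.141, -0.0, 0.762]
contact_force: [1.3, -0.7, -2.1]
grip_width: 21.8
finger_force: 30.0
```

```bash
python3 -m inch '[[0,0,-0.015,0,0],[0,0,-0.04,0,0],[0,0,-0.075,0,0],[0,0,-0.105,0,0],[0,0,-0.12,0,0],[0,0,-0.12,0,0]]'; python3 -c "
from h import *
to([487.7,19.4,290],.965)"
```

```text
time: 6.43
tool_pos: [477.6, -297.5, 339.5]
tcp_rot: [3.135, -0.001, 0.762]
contact_force: [0.5, -0.0, -4.3]
grip_width: 21.6
finger_force: 30.0
shift [ 0.226  -0.2226  0.0483] spin -0.2031 from [ 477.6 -297.5  339.5] [ 3.1354e+00 -8.0000e-04  7.6190e-01]
```

```bash
python3 -m inch '[[0.02,-0.02,0,-0.02,0],[0.05,-0.05,0,-0.05,0],[0.08,-0.08,0,-0.08,0],[0.11,-0.11,0,-0.11,0],[0.138,-0.138,0,-0.14,0],[0.166,-0.166,0,-0.17,0],[0.19,-0.19,0.01,-0.19,0],[0.21,-0.21,0.02,-0.2,0]]'; python3 -c "
from h import *
to([487.7,19.4,290],.965)"
```

```text
time: 7.1
tool_pos: [483.2, 2.2, 314.5]
tcp_rot: [-3.139, 0.0, 0.964]
contact_force: [-0.7, -0.6, -3.7]
grip_width: 21.8
finger_force: 30.0
shift [ 0.0167 -0.0061  0.0245] spin -0.001 from [483.2   2.2 314.5] [-3.1395e+00  5.0000e-04  9.6400e-01]
```

```bash
python3 -m inch '[[0.008,-0.003,0.02,0,0],[0.016,-0.006,0.04,0,0],[0.016,-0.006,0.06,0,0],[0.016,-0.006,0.075,0,0],[0.016,-0.006,0.083,0,0],[0.016,-0.006,0.086,0,0],[0.016,-0.006,0.086,0,0]]'
python3 - <<'E'
from h import *
p=capture('wrist');save(p,'w4')
for r in tip_of(p,'bay')[:2]: print(r['conf'],r['centre'],ray(p,r['centre'],6))
to([487.7,19.4,230],.965)
E
```

```text
time: 7.68
tool_pos: [488.0, 16.1, 228.9]
tcp_rot: [-3.139, 0.001, 0.962]
contact_force: [0.1, -0.6, -2.9]
grip_width: 22.1
finger_force: 30.0
0.97 [270.3, 79.9] [538.33633263  94.9762953    6.        ]
shift [ 0.0023 -0.0027  0.0004] spin -0.0035 from [488.6  16.  230.4] [ 3.1411e+00 -4.0000e-04  9.6150e-01]
```

View pics/w4.png

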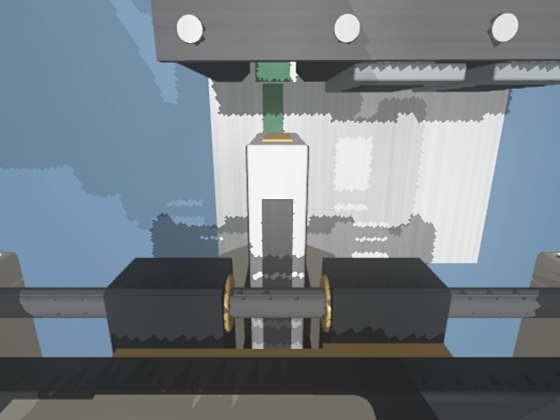

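The nose (278,135) is just short of the mouth and about 3 mm to the right of the lane. I'll correct that, lower, and start it in.

```bash
python3 -m inch '[[0,-0.003,0.005,-0.003,0],[0,-0.0035,0.009,-0.003,0],[0,-0.0035,0.01,-0.003,0],[0.012,-0.0035,0.01,-0.003,0],[0.024,-0.0035,0.01,-0.003,0],[0.036,-0.0035,0.01,-0.003,0],[0.036,-0.0035,0.01,-0.003,0]]'
python3 - <<'E'
from h import *
p=capture('wrist');save(p,'w5')
for r in tip_of(p,'bay')[:2]: print(r['conf'],r['centre'],ray(p,r['centre'],6))
print(get_obs()['moment'])
to([521.4,69.3,219],.965)
E
```

```text
time: 8.37
tool_pos: [507.8, 49.7, 220.4]
tcp_rot: [3.14, -0.002, 0.966]
contact_force: [0.2, 0.3, -3.5]
grip_width: 22.0
finger_force: 30.0
[-0.13665827  0.12812933  0.01793862]
shift [0.0255 0.0005 0.001 ] spin 0.0016 from [506.5  48.6 220. ] [ 3.1414e+00 -1.0000e-04  9.6660e-01]
```

View pics/w5.png

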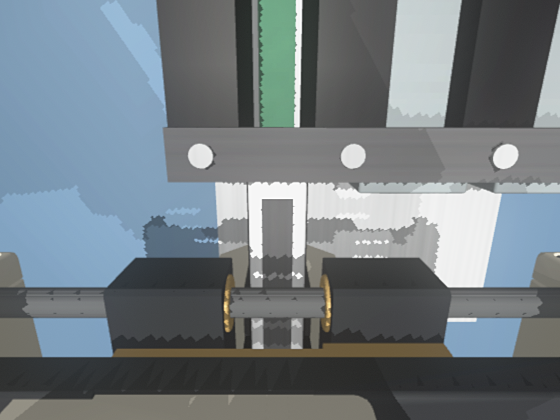

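The module (col 278) is centred on the slot (252–303), and no lateral force has built up. I'll go on in by 24 mm and lower onto the shelf.

```bash
python3 -m inch '[[0.012,0,0,0,0],[0.024,0,0,0,0],[0.024,0,0,0,0],[0.024,0,0.0015,0,0],[0.024,0,0.003,0,0],[0.024,0,0.003,0,0],[0.024,0,0.003,0,0]]'
```

```text
time: 9.05
tool_pos: [519.7, 67.3, 217.0]
tcp_rot: [-3.141, 0.0, 0.964]
contact_force: [0.4, -0.3, -3.1]
grip_width: 21.8
finger_force: 30.0
```

```bash
python3 -m inch '[[0,0,0.001,0,0],[0,0,0.001,0,0],[0,0,0.001,0,0],[0,0,0.001,0,0]]'
```

```text
time: 9.38
tool_pos: [519.6, 67.3, 216.9]
tcp_rot: [3.141, -0.0, 0.964]
contact_force: [-3.2, -0.7, 7.1]
grip_width: 22.0
finger_force: 30.0
```

Contact with the shelf: force z went from -3 to +7 N. I'll release.

```bash
python3 -m inch '[[0,0,-0.0005,0,0.3],[0,0,-0.0005,0,0.5],[0,0,-0.0005,0,0.7],[0,0,-0.0005,0,0.8],[0,0,-0.0005,0,0.8],[0,0,-0.0005,0,0.8],[0,0,-0.0005,0,0.8],[0,0,-0.0005,0,0.8]]'
python3 - <<'E'
from h import *
p=capture('scene');save(p,'s2');im=p['color'][130:270,240:430];cv2.imwrite('pics/s2c.png',cv2.resize(im,None,fx=4,fy=4,interpolation=2)[:,:,::-1])
for r in tip_of(p,'drive_seat')[:2]: print(r['conf'],r['centre'],ray(p,r['centre'],6))
E
```

```text
time: 10.05
tool_pos: [519.8, 67.5, 216.5]
tcp_rot: [-3.142, -0.0, 0.965]
contact_force: [0.1, -0.0, -0.4]
grip_width: 69.9
finger_force: 0.0
0.9 [156.7, 282.9] [ 521.2049356  -589.30579083    6.        ]
0.56 [294.7, 193.8] [485.50927669  19.67323627   6.        ]
```

View pics/s2c.png

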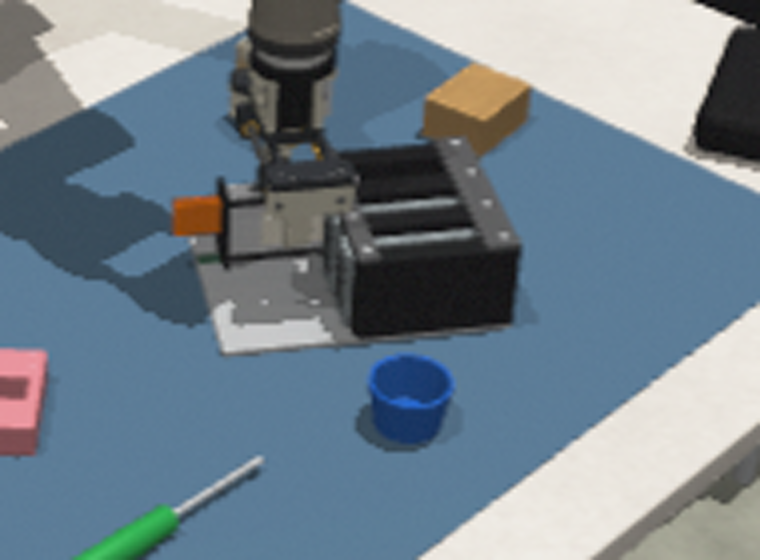

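The module stands upright on the shelf with its nose in the bay, and the fingers are clear. Next I raise, move behind the tail, and close.

```bash
python3 -m inch '[[0,0,-0.02,0,0.8],[0,0,-0.055,0,0.8],[0,0,-0.085,0,0.8],[-0.035,0,-0.085,0,0],[-0.07,0,-0.085,0,0],[-0.105,0,-0.085,0,0],[-0.135,0,-0.085,0,0],[-0.135,0,-0.085,0,0]]'; python3 -m inch '[[0,0,0,0,0],[0,0,0.025,0,0],[0,0,0.05,0,0],[0,0,0.075,0,0],[0,0,0.09,0,0],[0,0,0.09,0,0],[0,0,0.09,0,0],[0,0,0.09,0,0]]'
python3 - <<'E'
from h import *
e=np.array([np.cos(.965),np.sin(.965)]);n=np.array([-e[1],e[0]]);d=get_obs()['tool_pos'][:2]-[538.9,94.6];print(d@e,d@n)
p=capture('wrist');save(p,'w6')
E
```

```text
time: 10.82
tool_pos: [440.5, -46.2, 301.5]
tcp_rot: [-3.14, 0.002, 0.962]
contact_force: [0.3, 0.4, -0.2]
grip_width: 44.4
finger_force: 0.0
time: 11.48
tool_pos: [443.7, -43.1, 212.3]
tcp_rot: [3.14, -0.001, 0.966]
contact_force: [-0.1, 0.4, -0.1]
grip_width: 0.3
finger_force: 0.0
-167.41122391016745 -0.13015526767897925
```

View pics/w6.png

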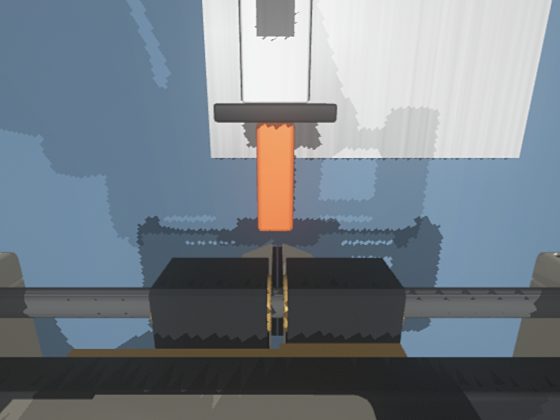

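The closed fingers (col 277) line up with the grip (col 276). I'll push gently.

```bash
python3 -m inch '[[0.008,0,0,0,0],[0.016,0,0,0,0],[0.022,0,0,0,0],[0.028,0,0,0,0],[0.034,0,0,0,0],[0.04,0,0,0,0],[0.046,0,0,0,0],[0.052,0,0,0,0]]'; python3 -m inch '[[0.006,0,0,0,0],[0.012,0,0,0,0],[0.018,0,0,0,0],[0.024,0,0,0,0],[0.03,0,0,0,0],[0.03,0,0,0,0]]'
python3 - <<'E'
from h import *
e=np.array([np.cos(.965),np.sin(.965)]);n=np.array([-e[1],e[0]]);d=get_obs()['tool_pos'][:2]-[538.9,94.6];print(d@e,d@n)
E
```

```text
time: 12.2
tool_pos: [472.7, -0.5, 212.0]
tcp_rot: [3.141, 0.001, 0.966]
contact_force: [-3.1, -5.1, 4.3]
grip_width: 0.8
finger_force: 3.0
time: 12.7
tool_pos: [490.2, 24.8, 211.9]
tcp_rot: [3.141, -0.0, 0.966]
contact_force: [-0.1, 0.6, 0.2]
grip_width: 0.5
finger_force: 0.0
-85.14749125929669 0.302547667121206
```

```bash
python3 -m inch '[[0.005,0,0,0,0],[0.01,0,0,0,0],[0.014,0,0,0,0],[0.018,0,0,0,0],[0.021,0,0,0,0],[0.024,0,0,0,0]]'
python3 - <<'E'
from h import *
e=np.array([np.cos(.965),np.sin(.965)]);n=np.array([-e[1],e[0]]);d=get_obs()['tool_pos'][:2]-[538.9,94.6];print(d@e,d@n)
p=capture('wrist');save(p,'w7')
E
```

```text
time: 13.2
tool_pos: [503.2, 43.7, 211.7]
tcp_rot: [-3.141, 0.001, 0.965]
contact_force: [-2.7, -5.0, 4.9]
grip_width: 0.2
finger_force: 2.9
-62.18867990587933 0.3583819971458094
```

View pics/w7.png

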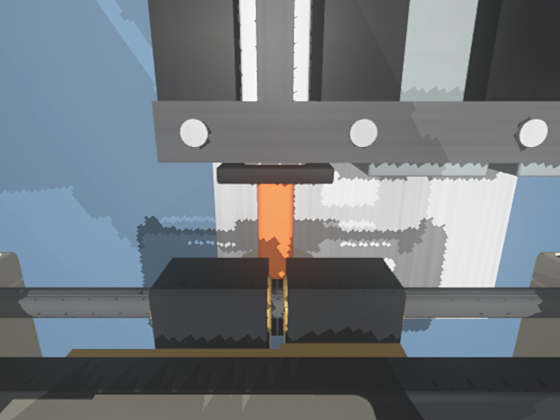

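The front plate is nearly at the cage face, with the grip centred. I'll push on in small steps until the force rises.

```bash
python3 -m inch '[[0.001,0,0,0,0],[0.002,0,0,0,0],[0.003,0,0,0,0],[0.004,0,0,0,0]]';python3 -m inch '[[0.001,0,0,0,0],[0.002,0,0,0,0]]'
```

```text
time: 13.58
tool_pos: [505.0, 46.2, 211.6]
tcp_rot: [-3.141, 0.003, 0.966]
contact_force: [-7.4, -12.9, 9.0]
grip_width: 0.3
finger_force: 7.8
time: 13.75
tool_pos: [505.5, 46.7, 211.6]
tcp_rot: [-3.14, 0.006, 0.966]
contact_force: [-12.2, -23.9, 12.1]
grip_width: 0.5
finger_force: 13.1
```

```bash
python3 -m inch '[[0.001,0,0,0,0],[0.001,0,0,0,0],[-0.005,0,0,0,0],[-0.025,0,0,0,0],[-0.05,0,0,0,0],[-0.05,0,0,0,0]]'
python3 - <<'E'
from h import *
p=capture('wrist');s=capture('scene')
a=p['color'];b=cv2.resize(s['color'][150:225,270:380],None,fx=5,fy=5,interpolation=2)[:375]
c=np.zeros((420+0,560,3),np.uint8)
im=np.hstack([cv2.resize(a[0:260,100:400],(400,347)),cv2.resize(b,(400,273+74))])
cv2.imwrite('pics/fin.png',im[:,:,::-1])
for q in(p,s):
    for t in('drive_seat','bay'):
        for r in tip_of(q,t)[:2]: print(t,r['conf'],r['centre'],ray(q,r['centre'],6).round(1))
E
```

```text
time: 14.25
tool_pos: [476.5, 5.9, 211.2]
tcp_rot: [-3.14, 0.001, 0.963]
contact_force: [0.8, 0.2, -0.4]
grip_width: 0.4
finger_force: 0.0
bay 0.36 [275.4, 100.6] [522.5  73.4   6. ]
drive_seat 0.8 [153.6, 283.4] [ 516.6 -597.     6. ]
drive_seat 0.53 [319.9, 193.8] [549.1  85.9   6. ]
bay 0.59 [305.1, 154.8] [322.5 243.1   6. ]
bay 0.39 [320.6, 192.2] [544.1  95.1   6. ]
```

View pics/fin.png

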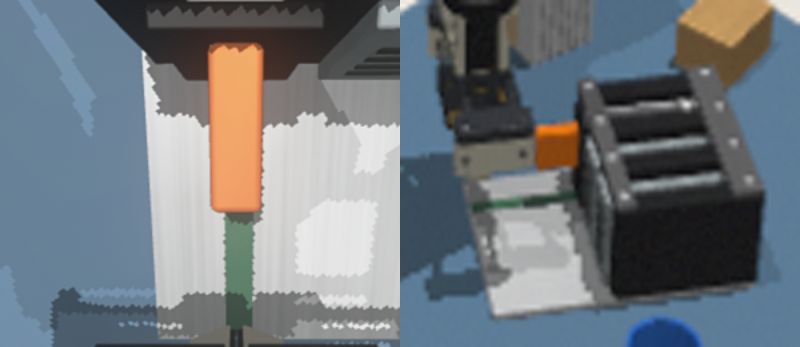

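The front plate looks flush with the cage, the grip is straight on the lane, and the fingers are clear. One numeric check on the grip's end, then I hand in.

Run:
```python
from h import *
p=capture('wrist')
e=np.array([np.cos(.965),np.sin(.965)]);n=np.array([-e[1],e[0]])
i=p['color'].astype(int);m=(i[:,:,0]>i[:,:,2]+80)&(i[:,:,1]<190);m[:20]=0
c=cv2.connectedComponentsWithStats(m.astype(np.uint8));k=1+c[2][1:,4].argmax();x,y,w,h,_=c[2][k]
d=ray(p,(x+w/2,y+h-4),72)[:2]-[538.9,94.6];print('grip end in bay',d@e,d@n,(x,y,w,h))
ok=abs(d@e+48)<4.5
if ok: print(close_job())
```

```text
grip end in bay -46.79994414629697 0.5203433935991822 (np.int32(254), np.int32(44), np.int32(41), np.int32(123))
the job is handed in; nothing more can be done
None
```

The drive module is in the empty bay with its front plate against the cage: in the last picture its grip end measured within about 1.5 mm of the home position. I released it, moved the fingers clear and handed the job in at about 14 s; no verdict came back.

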